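Shut down the coffee machine and leave a mug under the spout

TASK

Shut the coffee machine down for the night: first switch off all four paddle levers on its sloping panel by tipping each one over to the left. Then stand the small white espresso mug upright on the round raised cup plate under the spout to catch the last drips, its foot wholly on the plate with no edge overhanging, set down gently and let go. Leave the sugar jar, the tall mug and the coffee scoop where they stand.

Things in the scene. Friction and masses are not known exactly. Their poses are not given: they have to be found in the camera images.
- machine: Steel and grey coffee machine with black trim, 230 wide (and a fixed knob 32 mm out on its right) x 235 deep x 300 mm high, fixed on the worktop. Origin on the worktop under the cup plate's centre; x points to its back, y to its left (seen from the robot), z up. Base with drip tray: x -85 to 150, top z 47 mm. Column: from x 74 mm. On top a cup rail and a patterned tumbler that is part of it.
- head_edge (a point): Middle of the lower front edge of the machine's head, which hangs over the tray: from here (machine x -42, z 235 mm) straight back to the column, 115 mm to either side, and up. So the cup plate can be reached only from the front with the tool tilted (about 35 to 50 degrees from vertical, pointing down and to the back). Axes as the machine's.
- spout (a point): Lowest point of the spout (its two nozzles), over the centre of the cup plate, at z 193 mm. The black spout block above it: machine x -18 to 22, y -28 to 28 mm, from z 205 mm up. Axes as the machine's.
- cup_plate (a point): Centre of the top of the round raised steel cup plate, 68 mm in diameter, top 57 mm over the worktop and 10 mm over the drip grate, on the machine, straight under the spout. Axes as the machine's.
- bank_right (a point): Point on the sloping panel at the pivot of lever 1, the rightmost. The panel, at the top front of the head, is flat and slopes 30 degrees up to the back: its normal leans 30 degrees from vertical to the machine's -x. It runs from x -42, z 262 to x 24, z 300 mm. The levers stand in a row along the machine's y, 40 mm apart: 1, 2, 3, 4 from right to left. Axes as the machine's.
- bank_left (a point): Point on the sloping panel at the pivot of lever 4, the leftmost (120 mm from bank_right). Axes as the machine's. Wall cabinets hang over the rear half of the worktop from 470 mm up (doors at world x 0.62, their knobs to x 0.59): a tool that leans to the robot stays clear of them.
- lever1 (a joint): Rightmost paddle lever, rad: 0 = on, standing up from the panel, leaning 10 degrees right; 1.15 = off, over to the left. Stays where left; 1 N at its tip moves it. 22 mm wide; its rounded tip reaches 35 mm from the panel (along its normal) when up, 23 mm when over. A fingertip run from right to left along the row, 25 to 29 mm from the panel, tips each lever over and passes above it.
- lever2 (a joint): Second lever from the right, as lever1.
- lever3 (a joint): Third lever from the right, as lever1.
- lever4 (a joint): Leftmost lever, as lever1.
- espresso_mug: Small white espresso mug, loose, about 0.1 kg, 51 mm high; round body 59 mm across at the rim, tapering to a foot 42 mm across. Origin on its underside; the body's axis lies at +13 mm along its y; the handle sticks out along its -y to 55 mm from that axis, heights 16 to 49 mm. Starts on the worktop on either side of the machine, handle turned away from the robot (world +x within 35 degrees).
- mug_foot (a point): Centre of the mug's foot, on its underside and on the body's axis. Axes as the mug's.
- sugar_jar: White jar with a turned wooden lid, 74 mm in diameter, 85 mm high, loose; origin under its centre. Stands on the other side of the machine from the espresso mug. Not to be moved.
- tall_mug: Cream mug, much larger than the espresso mug, 93 mm in diameter, 102 mm high, loose; origin under it. Not to be moved.
- scoop: Steel coffee scoop, 96 x 42 x 20 mm, loose, lying on the worktop; origin under its middle. Not to be moved.
Mind the look-alikes: they are no part of the job. Leave any black or blue look-alike of the espresso_mug alone.

How it is judged:
By the outcome, as a careful person would: the job done as asked, in the order asked, and still so for the second after the job is handed in, with the robot touching nothing.
It also fails if it takes over 58 s, if anything falls off the work surface, if the arm or the gripper's body presses on something with over 40 N, if the wrist force passes 120 N, or if a joint passes its speed limit or range.

ROBOT

A 7-joint arm with a two-finger parallel gripper is mounted at the origin on a cart in front of the work surface, level with it; the furniture and walls round the work are solid. World frame = base frame: x ahead of the robot, y to its left, z up, the work surface at z = 0. Lengths are in mm, angles in rad, forces in N, time in s.
With the tool pointing down it reaches from about 400 to 850 mm from the base axis. Payload 4.5 kg.
Tool frame: the origin (TCP) lies at the centre of the arm's flange, where the gripper is bolted on; the fingertips stand 166 mm ahead of it and the grasp point (between the pads) lies 147 mm ahead of it; y points along the fingers, z is the direction in which the jaws open and shut, and the axes are right-handed (so a half turn about y gives the same grasp; the last joint's range is limited). The gripper opens to 88 mm and grips with 3 to 60 N. Pads are 18 mm wide; open, the fingers measure 123 mm over their backs; the gripper's body (75 mm by 187 mm) begins 45 mm behind the grasp point.
Start: joints at [1.259, 0.689, -0.195, 1.565, 0.157, 0.902, -0.215], TCP at [211.867, -588.005, 404.743] pointing down, gripper open.
Joint ranges: [-3.01, 3.01], [-0.46, 2.08], [-1.47, 1.51], [0.13, 2.56], [-1, 4.14], [0.04, 2.09], [-2.66, 2.66]. Speed limits (rad/s): [2.57, 2.57, 3.14, 3.14, 3.14, 3.14, 3.14].

INTERFACE

Orientations are given as a unit quaternion [w, x, y, z].
In Python, from rig import get_obs, camera, camera_params, sign_off gives the robot as it stands. The module is installed in compiled form; this text tells all that it offers.
- The arm moves only by the tool jog_arm, never from a script. Its argument "motion" is one flat list of numbers, 7 for each row, row after row: the shift along the tool's x, y, z in mm, then the turn, a rotation vector about the tool's x, y, z in degrees, then the finger opening in mm, from 0 to 88.1. In form: [tx, ty, tz, wx, wy, wz, gripper, tx, ty, tz, wx, wy, wz, gripper, ...]. A call has 1 to 12 rows; each row is the pose to reach, as a shift and turn from the pose commanded when the call began, along the tool's axes at that moment; what a row does not reach only later rows make up. A row lasts 1/12 s, in which the tool goes at most 41.7 mm and 7.16 degrees, less where a joint would pass 70% of its speed; a pose out of reach is approached as far as the arm can. A call with a gripper value outside its range is refused whole. The fingers move at their own pace and stop on an object; "grip_force" is the grip in N (left out, the last holds). Time passes only in rows, so rows that repeat a pose let the fingers close. It gives the time, the measured TCP pose, the force and the opening at its end, in the units of the state.
- get_obs(): the state, without advancing time (a new reading comes with each control period).
- camera(name): name is "side" or "top" or "wrist"; returns the picture (400x640x3 uint8, red, green, blue); there is no depth.
- camera_params(name): a dict with "intrinsics" (3x3 intrinsics, pixels), "rvec" (rotation vector, rad) and "tvec" (3), from world to camera coordinates, as OpenCV has them; the wrist camera has in their place "hand_eye" (4x4, takes a point from camera to tool coordinates, whose origin is the TCP and whose axes are the tool frame's). Camera axes: x right, y down, z forward; pixel columns grow to the right and rows downward; lengths in mm; the calibration is good to about 2 mm. A picture is of the moment at which its call begins: read the wrist's pose just before it. camera_params takes no time and is no camera call.
- sign_off(): hands the job in, once; it reports no verdict.
The state is a dict: "time": time; "qpos": joint angles; "qd": joint speeds; "joint_efforts": joint torques, N m; "position": TCP position; "ee_rot": TCP orientation; "contact_force": force on the tool from outside, world axes, zero at the start; "torque": the same for the moment, N m; "finger_gap": finger opening in mm.
Only numpy, scipy, OpenCV 4.12 (cv2) and the standard library are available. Lean on these libraries where they do the work, as an engineer would, in place of code of your own. Each camera call takes 0.05 s, during which the arm holds its last target.

## Working session

There is one attempt and no reset: what is moved stays moved. The work goes in short steps, Python scripts to look and compute and a tool call to move; the robot and the scene stay as the last step left them, time stands still between calls to the robot, and variables do not carry over. Pictures are saved under pics/ and viewed, and the job is handed in when it is done.

Besides the shell and the picture viewer there is one more tool, called after "Emit:" as name(argument=value, ...) on one line, values as JSON. jog_arm: Moves the arm, as the interface text tells. Its arguments: {"type":"object","properties":{"motion":{"type":"array"},"grip_force":{"type":"number"}},"required":["motion"]}

```bash
mkdir -p pics; cat > h.py <<'E'
import numpy as np, cv2
from rig import *
from scipy.spatial.transform import Rotation as R
def save(n,f):
    im=camera(n); cv2.imwrite(f'pics/{f}.png',im[:,:,::-1]); return im
E
python3 - <<'E'
from h import *
o=get_obs()
for k in o: print(k,np.round(np.array(o[k]),4))
save('side','s0');save('top','t0');save('wrist','w0')
for n in('side','top','wrist'):
    print(n,{k:np.round(np.array(v),4).tolist() for k,v in camera_params(n).items()})
E
```

```text
time 0.0
qpos [ 1.2588  0.69   -0.1945  1.5663  0.1573  0.9025 -0.2151]
qd [-0.0006  0.001   0.0011 -0.0002  0.0015 -0.0001 -0.0006]
joint_efforts [-9.00000e-04 -5.27567e+01 -1.26710e+00 -1.53425e+01 -5.26000e-02
  6.70000e-03  2.00000e-04]
position [ 211.712  -587.7049  403.9309]
ee_rot [ 0.1215 -0.1218  0.6972 -0.696 ]
contact_force [-0.324  -0.894   1.0615]
torque [-0.0251 -0.0238 -0.0038]
finger_gap 88.1843
side {'intrinsics': [[400.3388, 0.0, 315.0463], [0.0, 400.3388, 195.6951], [0.0, 0.0, 1.0]], 'rvec': [0.5946, -2.6322, 1.193], 'tvec': [501.3198, 212.235, 1384.9569]}
top {'intrinsics': [[442.4541, 0.0, 322.4603], [0.0, 442.4541, 199.3772], [0.0, 0.0, 1.0]], 'rvec': [2.1268, -2.1766, 0.1006], 'tvec': [134.0652, 528.0511, 1909.1771]}
wrist {'intrinsics': [[298.7404, 0.0, 319.5186], [0.0, 298.7404, 200.8328], [0.0, 0.0, 1.0]], 'hand_eye': [[0.0003, 0.9527, 0.3039, -78.0663], [0.0011, -0.3039, 0.9527, 21.2999], [1.0, 0.0, -0.0012, -0.1188], [0.0, 0.0, 0.0, 1.0]]}
```

View pics/s0.png

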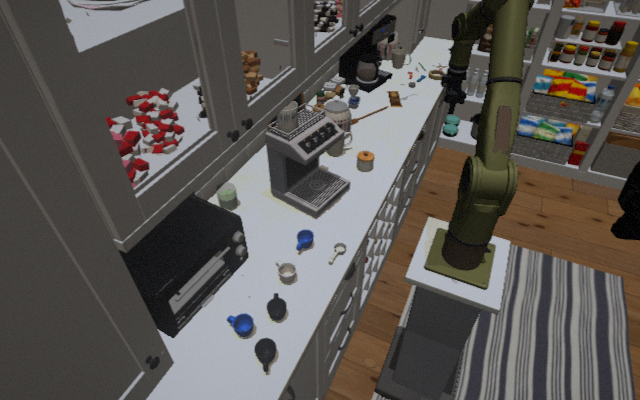

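View pics/t0.png

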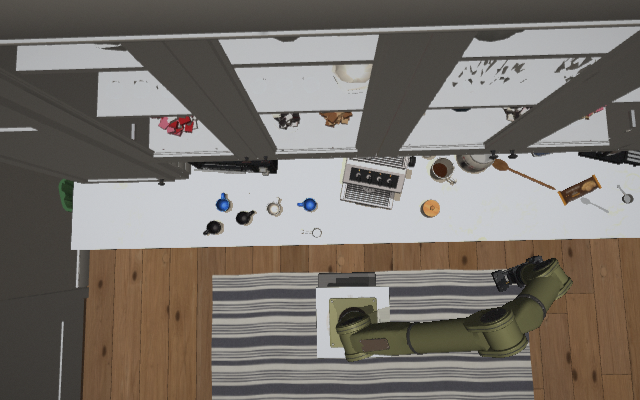

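View pics/w0.png

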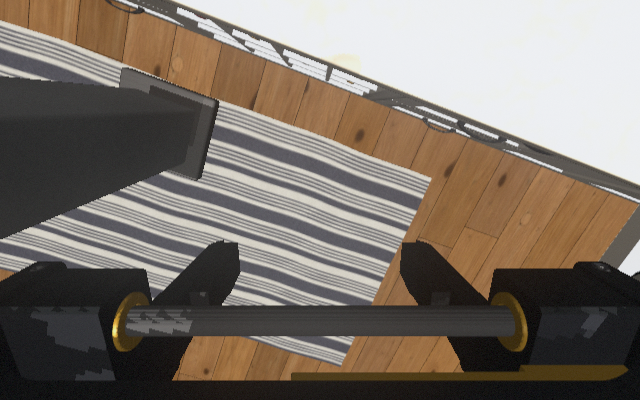

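Candidates for the espresso mug: the white one is at top (275,208) / side (288,272). The blue ones are at top (310,205) and (223,203), the black ones at (245,217) and (213,227), and the cream tall mug is at (442,170). By description I choose the white small one; next I check it in crops.

```bash
python3 - <<'E'
import cv2
t=cv2.imread('pics/t0.png');s=cv2.imread('pics/s0.png')
cv2.imwrite('pics/tm.png',cv2.resize(t[180:250,190:340],None,fx=5,fy=5,interpolation=2))
cv2.imwrite('pics/tM.png',cv2.resize(t[145:220,330:460],None,fx=6,fy=6,interpolation=2))
cv2.imwrite('pics/sm.png',cv2.resize(s[220:370,215:365],None,fx=4,fy=4,interpolation=2))
cv2.imwrite('pics/sM.png',cv2.resize(s[90:220,255:385],None,fx=4.6,fy=4.6,interpolation=2))
E
```

```text
(no output)
```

View pics/tm.png

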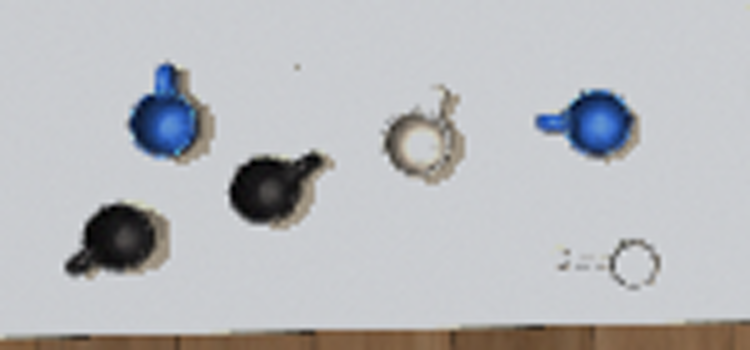

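View pics/tM.png

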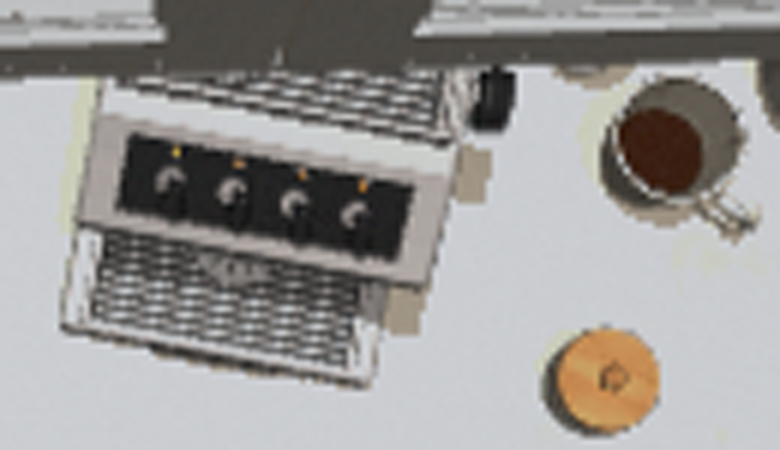

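View pics/sm.png

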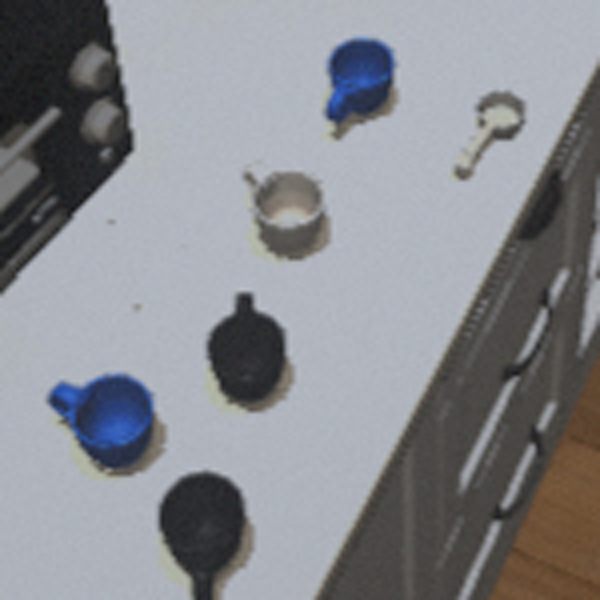

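View pics/sM.png

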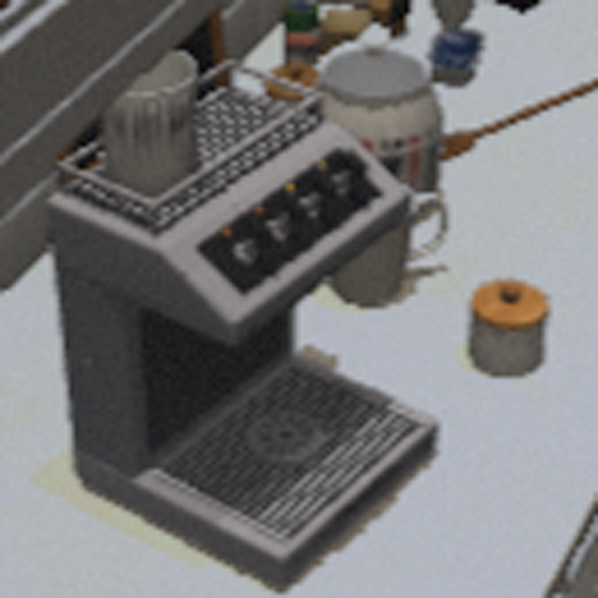

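```bash
cat > fit.py <<'E'
from h import *
from scipy.optimize import least_squares
P={n:camera_params(n) for n in('side','top')}
def proj(n,X):
    p=P[n];return cv2.projectPoints(np.array(X,float).reshape(-1,3),np.array(p['rvec'],float),np.array(p['tvec'],float),np.array(p['intrinsics'],float),None)[0].reshape(-1,2)
def mw(q,X):
    X=np.array(X,float);c,s=np.cos(q[2]),np.sin(q[2])
    return X@np.array([[c,s,0],[-s,c,0],[0,0,1]])+[q[0],q[1],0]
E
python3 - <<'E'
from fit import *
for n in P: print(n, (-cv2.Rodrigues(np.array(P[n]['rvec']))[0].T@np.array(P[n]['tvec'])).round())
obs=[('top',(-85,115,47),(63,322)),('top',(-85,-115,47),(372,380)),('top',(-42,115,262),(78,222)),('top',(-42,-115,262),(428,287)),('top',(24,115,300),(103,113)),('top',(24,-115,300),(458,177)),
('side',(-85,115,47),(287,553)),('side',(-85,-115,47),(437,428)),('side',(-85,115,0),(285,590)),('side',(-42,115,262),(235,318)),('side',(-42,115,235),(237,343)),('side',(24,115,300),(157,237)),('side',(0,0,57),(287,430)),('side',(-42,-115,262),(412,190))]
def px(n,p): return np.array(p)/6+[330,145] if n=='top' else np.array(p)/4.6+[255,90]
f=lambda q:np.concatenate([proj(n,mw(q,X))[0]-px(n,p) for n,X,p in obs])
r=least_squares(f,[600,0,0],loss='soft_l1',x_scale=[100,100,.1]);print('machine',r.x);print(f(r.x).reshape(-1,2).round(1))
# mug: unknown x,y of rim centre at z51
tp=np.array([418,145])/5+[190,180];sp=np.array([289,200])/4+[215,220]
g=lambda q:np.concatenate([proj('top',[q[0],q[1],51])[0]-tp,proj('side',[q[0],q[1],51])[0]-sp])
r2=least_squares(g,[600,200]);print('mug',r2.x,g(r2.x).round(1))
ht=np.array([447,92])/5+[190,180];hs=np.array([249,170])/4+[215,220]
g=lambda q:np.concatenate([proj('top',[q[0],q[1],45])[0]-ht,proj('side',[q[0],q[1],45])[0]-hs])
r3=least_squares(g,[600,200]);print('handle',r3.x,g(r3.x).round(1), np.degrees(np.arctan2(*(r3.x-r2.x)[::-1])))
for nm,uv,z in [('blueR',(600,124),51),('blackR',(267,190),51),('blackhandle',(318,160),40),('blueRh',(548,122),40),('scoop',(634,263),15),('scoopend',(560,262),15)]:
    p=np.array(uv)/5+[190,180]; print(nm,least_squares(lambda q:proj('top',[q[0],q[1],z])[0]-p,[600,200]).x.round())
E
```

```text
side [  53. 1028. 1075.]
top [ 308.   82. 1960.]
machine [ 5.88083700e+02 -8.70567360e+01 -2.15757687e-01]
[[-0.1  0.2]
 [ 0.6  0.6]
 [ 0.4 -0.4]
 [ 0.8 -0.1]
 [-0.2 -0.6]
 [ 0.4 -0. ]
 [-1.1  0.1]
 [ 0.9 -3.3]
 [-0.6  1. ]
 [-0.   0.4]
 [-0.3  1.3]
 [ 1.9  2.3]
 [-0.2  0.5]
 [-0.2 -0.2]]
mug [492.05681181 337.22430177] [-0.6 -0.   0.2 -0.5]
handle [539.47718469 316.58868911] [-1.6 -0.2  0.7 -1.2] -23.516914223605603
blueR [506. 176.]
blackR [456. 466.]
blackhandle [482. 424.]
blueRh [510. 222.]
scoop [387. 150.]
scoopend [389. 215.]
```

```bash
cat >> fit.py <<'E'
M=np.array([588.08,-87.06,-0.2158])
def Rt(tilt,head):  # tool pointing down & along heading, jaws horizontal (deg)
    t=np.radians(tilt); Y=np.array([np.sin(t),0,-np.cos(t)]);Z=np.array([0,1.,0]);X=np.cross(Y,Z)
    return R.from_euler('z',head,degrees=True)*R.from_matrix(np.c_[X,Y,Z])
def cur():
    o=get_obs(); q=np.array(o['ee_rot']); return np.array(o['position']),R.from_quat(q[[1,2,3,0]]),o
def delta(tip,rot,ahead=166,frm=None):
    p,r,o=cur() if frm is None else (*frm,None)
    tcp=np.array(tip)-ahead*rot.as_matrix()[:,1]
    return np.round(np.r_[r.inv().apply(tcp-p),(r.inv()*rot).as_rotvec(degrees=True)],1),tcp.round(1)
E
python3 - <<'E'
from fit import *
p,r,o=cur(); print(r.as_matrix().round(2))
t0=cv2.imread('pics/t0.png')
H=np.degrees(M[2])
for y in(-60,-20,20,60):
    a=mw(M,(-9,y,281)); n=35*np.array([-.5*np.cos(.175),-np.sin(.175),.866*np.cos(.175)])
    print(y,((proj('top',a)[0]-[330,145])*6).round(),((proj('top',mw(M,np.array([-9,y,281])+n))[0]-[330,145])*6).round(),((proj('side',a)[0]-[255,90])*4.6).round())
rot=Rt(30,H)
n=np.array([-.5,0,.866])
for h in (100,60): print(delta(mw(M,np.array([-9,-105,281])+n*h),rot))
E
```

```text
[[-0.94 -0.    0.34]
 [-0.34  0.   -0.94]
 [ 0.   -1.   -0.  ]]
-60 [361. 216.] [372. 237.] [339. 184.]
-20 [299. 204.] [309. 225.] [309. 206.]
20 [237. 193.] [246. 213.] [278. 228.]
60 [176. 181.] [183. 201.] [246. 251.]
(array([-347.7, -106.8, -330.4,   38.5, -143.5,  -11.2]), array([ 426.9, -159.2,  511.4]))
(array([-364.6,  -72.2, -319.7,   38.5, -143.5,  -11.2]), array([ 446.4, -163.5,  476.7]))
```

Emit:
jog_arm(motion=[-29,-9,-28,3.2,-12,-0.9,40,-58,-18,-55,6.4,-24,-1.9,0,-87,-27,-83,9.6,-36,-2.8,0,-116,-36,-110,12.8,-48,-3.7,0,-145,-45,-138,16,-60,-4.7,0,-174,-53,-165,19.2,-72,-5.6,0,-203,-62,-193,22.4,-84,-6.5,0,-232,-71,-220,25.6,-96,-7.5,0,-261,-80,-248,28.8,-108,-8.4,0,-290,-89,-275,32,-120,-9.3,0,-319,-98,-303,35.2,-132,-10.3,0,-348,-107,-330,38.5,-143.5,-11.2,0])

```text
time: 1.15
position: [427.6, -157.5, 512.2]
ee_rot: [-0.533, 0.562, -0.299, 0.557]
contact_force: [0.5, -0.5, -0.4]
finger_gap: 10.3
```

```bash
cat > st.py <<'E'
from fit import *
H=np.degrees(M[2]); n=np.array([-.5,0,.866])
p,r,o=cur(); print(np.round(o['qpos'],2),np.round(o['time'],2),p.round(1)); print(r.as_matrix().round(2))
E
python3 - <<'E'
from st import *
print(delta(mw(M,np.array([-9,-105,281])+n*100),Rt(30,H)))
E
```

```text
[ 0.56  0.29 -0.5   2.03  0.62  0.66 -0.12] 1.15 [ 427.6 -157.5  512.2]
[[ 0.2   0.26  0.95]
 [-0.93 -0.25  0.27]
 [ 0.31 -0.93  0.19]]
(array([  1.2,   1.1,  -1.3,  16.2, -60.3,  -4.7]), array([ 426.9, -159.2,  511.4]))
```

Emit:
jog_arm(motion=[0,0,0,16.2,-60.3,-4.7,0,0,0,0,16.2,-60.3,-4.7,0,0,0,0,16.2,-60.3,-4.7,0,0,0,0,16.2,-60.3,-4.7,0,0,0,0,16.2,-60.3,-4.7,0,0,0,0,16.2,-60.3,-4.7,0,0,0,0,16.2,-60.3,-4.7,0,0,0,0,16.2,-60.3,-4.7,0,0,0,0,16.2,-60.3,-4.7,0,0,0,0,16.2,-60.3,-4.7,0])

```text
time: 1.98
position: [426.9, -160.2, 511.3]
ee_rot: [-0.659, 0.699, 0.106, 0.257]
contact_force: [0.5, 0.1, -0.7]
finger_gap: 0.6
```

```bash
python3 - <<'E'
from st import *
print(o['finger_gap'],o['contact_force'])
print(delta(mw(M,np.array([-9,-105,281])+n*100),Rt(30,H)))
np.save('w1p.npy',np.r_[p,r.as_quat()])
im=save('wrist','w1')
K=np.array(camera_params('wrist')['intrinsics']);HE=np.array(camera_params('wrist')['hand_eye'])
def pw(X):
    t=r.inv().apply(X-p); c=HE[:3,:3].T@(t-HE[:3,3]); return (K@c/c[2])[:2].round(),c[2].round()
for y in(-60,-20,20,60): print(pw(mw(M,(-9,y,281))))
for a in [(-42,115,262),(-42,-115,262),(24,-115,300),(24,115,300)]: print(a,pw(mw(M,a)))
tip=p+166*r.as_matrix()[:,1]; print('tip',pw(tip))
E
```

```text
[ 0.89  0.31 -0.83  2.1   0.75  0.39  0.86] 1.98 [ 426.9 -160.2  511.3]
[[ 0.85  0.49  0.22]
 [-0.19 -0.11  0.98]
 [ 0.5  -0.87  0.  ]]
0.6333565532062984 [ 0.49007844  0.11883427 -0.71002676]
(array([-0.2, -0.2,  1. ,  0.1, -0.3, -0.1]), array([ 426.9, -159.2,  511.4]))
(array([374., 203.]), np.float64(258.0))
(array([420., 203.]), np.float64(257.0))
(array([466., 203.]), np.float64(257.0))
(array([513., 203.]), np.float64(257.0))
(-42, 115, 262) (array([589., 158.]), np.float64(246.0))
(-42, -115, 262) (array([309., 160.]), np.float64(246.0))
(24, -115, 300) (array([310., 244.]), np.float64(269.0))
(24, 115, 300) (array([566., 243.]), np.float64(269.0))
tip (array([320., 260.]), np.float64(162.0))
```

View pics/w1.png

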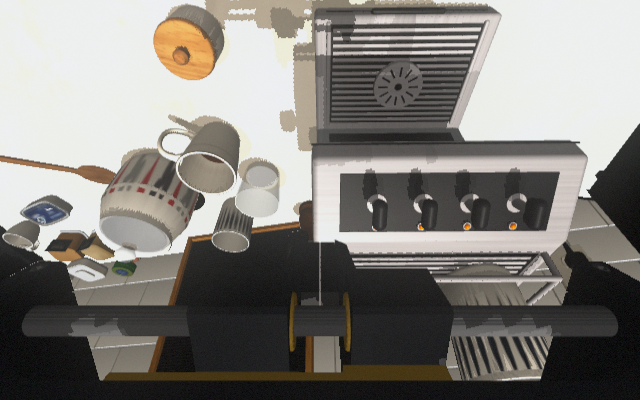

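The picture shows all four levers up, with pivots at about (378,201), (424,201), (469,201) and (514,201). That is within about 4 px of the prediction. Next I touch the panel right of lever 1 to fix the height.

Emit:
jog_arm(motion=[0,30,0,0,0,0,0,0,60,0,0,0,0,0,0,80,0,0,0,0,0,0,90,0,0,0,0,0,0,92,0,0,0,0,0,0,92,0,0,0,0,0,0,92,0,0,0,0,0])

```text
time: 2.62
position: [472.2, -169.2, 432.5]
ee_rot: [-0.659, 0.699, 0.106, 0.258]
contact_force: [0.1, 0.2, 0.0]
finger_gap: 0.2
```

Emit:
jog_arm(motion=[0,1,0,0,0,0,0,0,2,0,0,0,0,0,0,3,0,0,0,0,0,0,3,0,0,0,0,0])

```text
time: 2.95
position: [473.6, -170.1, 429.7]
ee_rot: [-0.659, 0.699, 0.106, 0.258]
contact_force: [-0.0, -0.1, 0.0]
finger_gap: 0.7
```

Emit:
jog_arm(motion=[0,1,0,0,0,0,0,0,2,0,0,0,0,0,0,3,0,0,0,0,0,0,3,0,0,0,0,0])

```text
time: 3.28
position: [475.2, -170.2, 426.6]
ee_rot: [-0.659, 0.699, 0.106, 0.257]
contact_force: [-0.5, -0.6, -0.5]
finger_gap: 0.8
```

Emit:
jog_arm(motion=[0,1,0,0,0,0,0,0,2,0,0,0,0,0,0,2,0,0,0,0,0])

```text
time: 3.53
position: [476.2, -170.4, 425.0]
ee_rot: [-0.659, 0.699, 0.106, 0.257]
contact_force: [0.8, 0.3, 0.8]
finger_gap: 0.5
```

Emit:
jog_arm(motion=[0,1,0,0,0,0,0,0,1,0,0,0,0,0])

```text
time: 3.7
position: [476.1, -170.3, 424.9]
ee_rot: [-0.659, 0.699, 0.106, 0.258]
contact_force: [-5.7, 1.2, 9.1]
finger_gap: 0.5
```

Emit:
jog_arm(motion=[0,1,0,0,0,0,0,0,1,0,0,0,0,0])

```text
time: 3.87
position: [476.1, -170.3, 424.7]
ee_rot: [-0.659, 0.699, 0.106, 0.258]
contact_force: [-13.1, 3.5, 18.0]
finger_gap: 0.5
```

Emit:
jog_arm(motion=[0,-29,0,0,0,0,0,0,-29,0,0,0,0,0,0,-29,12,0,0,0,0,0,-29,24,0,0,0,0,0,-29,36,0,0,0,0,0,-29,48,0,0,0,0,0,-29,60,0,0,0,0,0,-29,70,0,0,0,0,0,-29,70,0,0,0,0,0,-29,70,0,0,0,0])

```text
time: 4.7
position: [478.6, -99.0, 448.4]
ee_rot: [-0.659, 0.699, 0.106, 0.257]
contact_force: [-0.2, 0.7, 0.0]
finger_gap: 0.0
```

```bash
python3 - <<'E'
from st import *
tip=p+166*r.as_matrix()[:,1]
c,s=np.cos(M[2]),np.sin(M[2]); d=tip-[M[0],M[1],0]; print('tip machine',(c*d[0]+s*d[1]).round(1),(-s*d[0]+c*d[1]).round(1),d[2].round(1)); print(o['contact_force'])
x=c*d[0]+s*d[1]; print('h',(-.5*(x+9)+.866*(d[2]-281)))
save('wrist','w2')
E
```

```text
[ 0.38  0.4  -0.41  2.14  1.17  0.27  0.3 ] 4.7 [478.6 -99.  448.4]
[[ 0.85  0.49  0.22]
 [-0.19 -0.11  0.98]
 [ 0.5  -0.87  0.  ]]
tip machine -21.6 -35.3 304.5
[-0.20185033  0.71731394  0.04923279]
h 26.657098164663942
```

View pics/w2.png

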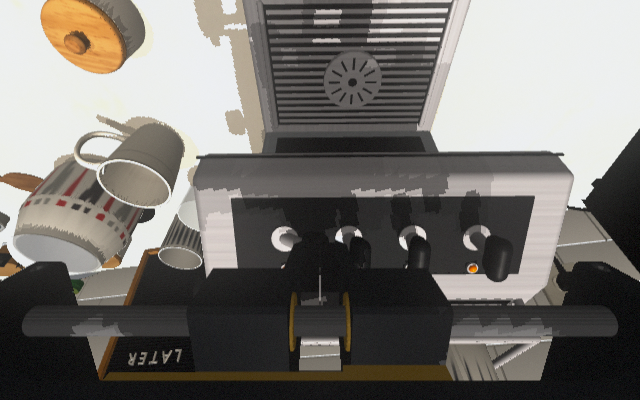

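Lever 1's paddle, with its base at (283,238), is no longer sticking up, and the finger is over it. The height is 26.7 mm, so I carry on along the row.

Emit:
jog_arm(motion=[0,0,13,0,0,0,0,0,0,26,0,0,0,0,0,0,39,0,0,0,0,0,0,52,0,0,0,0,0,0,65,0,0,0,0,0,0,78,0,0,0,0,0,0,91,0,0,0,0,0,0,104,0,0,0,0,0,0,117,0,0,0,0,0,0,130,0,0,0,0,0,0,143,0,0,0,0,0,0,152,0,0,0,0])

```text
time: 5.75
position: [512.3, 49.3, 448.7]
ee_rot: [-0.659, 0.698, 0.106, 0.258]
contact_force: [0.3, 0.1, -0.8]
finger_gap: 0.7
```

Emit:
jog_arm(motion=[0,0,0,0,0,0,0,0,-20,0,0,0,0,0,0,-50,0,0,0,0,0,0,-80,0,0,0,0,0,0,-80,0,0,0,0,0])

```text
time: 6.17
position: [471.9, 58.1, 522.1]
ee_rot: [-0.659, 0.697, 0.108, 0.26]
contact_force: [0.4, -0.0, 0.7]
finger_gap: 0.4
```

```bash
python3 - <<'E'
from st import *
print(o['contact_force'])
save('wrist','w3')
cv2.imwrite('pics/w3c.png',cv2.resize(cv2.imread('pics/w3.png')[100:300,0:400],None,fx=2,fy=2))
cv2.imwrite('pics/t3.png',cv2.resize(save('top','t3x')[145:220,330:460,::-1],None,fx=6,fy=6,interpolation=2))
E
```

```text
[ 0.12  0.29 -0.55  2.04  0.89  0.58  0.27] 6.17 [471.9  58.1 522.1]
[[ 0.84  0.49  0.22]
 [-0.19 -0.11  0.98]
 [ 0.5  -0.86  0.  ]]
[ 0.43324067 -0.02534474  0.74181345]
```

View pics/w3.png

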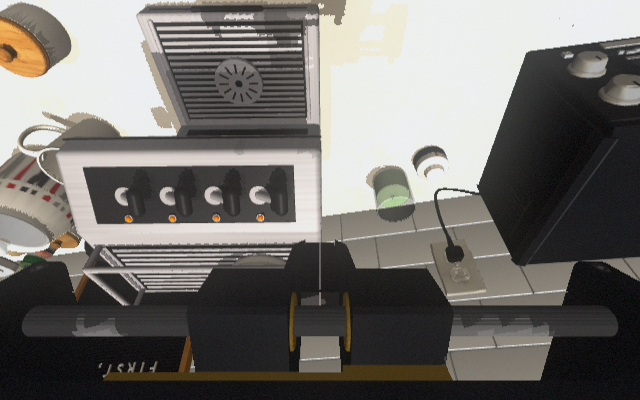

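View pics/w3c.png

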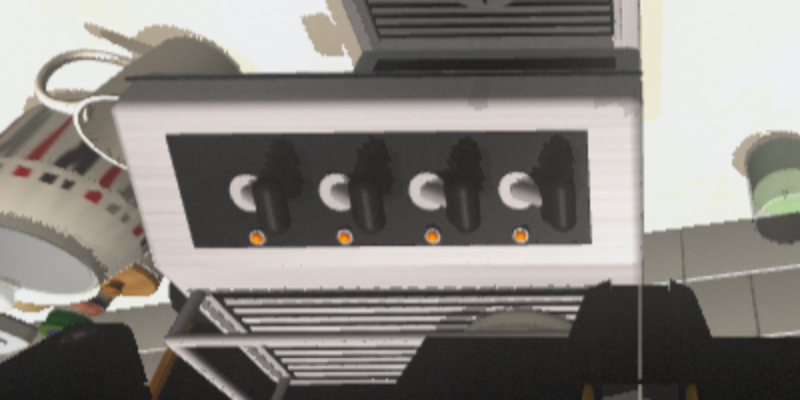

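All four paddles lie to the left of their bases: (135,385), (178,…), (222,…), (268,…) in the picture, evenly spaced. So the levers are off, and the mug is next.

```bash
python3 - <<'E'
from st import *
rot=Rt(45,5); Y=rot.as_matrix()[:,1]
tcp=np.array([340,270,430.]); print(delta(tcp+166*Y,rot))
p1=(tcp,rot)
m=np.array([492,337,33.])
print(delta(m-90*Y,rot,147,p1))
E
```

```text
[ 0.11  0.29 -0.55  2.04  0.89  0.58  0.27] 6.27 [472.8  56.6 518.8]
[[ 0.84  0.49  0.22]
 [-0.19 -0.11  0.97]
 [ 0.5  -0.87  0.  ]]
(array([-197.8,  -11.6,  178.4,   10.8,  -14.2,  -14.8]), array([340., 270., 430.]))
(array([-169.5,  154.9,   53.5,    0. ,    0. ,    0. ]), array([325.1, 322.4, 200.6]))
```

Emit:
jog_arm(motion=[-25,-2,22,1.4,-1.8,-1.9,60,-50,-3,45,2.7,-3.6,-3.7,88,-75,-5,67,4,-5.4,-5.5,88,-100,-6,90,5.4,-7.1,-7.4,88,-125,-7,112,6.8,-8.9,-9.2,88,-150,-9,135,8,-10.6,-11,88,-175,-10,157,9.5,-12.4,-13,88,-198,-12,178,10.8,-14.2,-14.8,88,-198,-12,178,10.8,-14.2,-14.8,88])

```text
time: 7.02
position: [336.4, 275.2, 427.2]
ee_rot: [0.668, -0.639, -0.301, -0.235]
contact_force: [-0.3, -0.1, -0.3]
finger_gap: 58.5
```

Emit:
jog_arm(motion=[-24,22,8,0,0,0,88,-48,44,15,0,0,0,88,-72,66,23,0,0,0,88,-96,88,30,0,0,0,88,-120,110,38,0,0,0,88,-145,132,46,0,0,0,88,-170,155,53,0,0,0,88,-170,155,53,0,0,0,88,-170,155,53,0,0,0,88])

```text
time: 7.77
position: [323.2, 321.5, 197.9]
ee_rot: [0.664, -0.643, -0.298, -0.239]
contact_force: [0.9, -0.1, -0.4]
finger_gap: 87.8
```

```bash
cat >> fit.py <<'E'
K=np.array(camera_params('wrist')['intrinsics']);HE=np.array(camera_params('wrist')['hand_eye'])
def pw(X,p,r):
    t=r.inv().apply(np.array(X,float)-p); c=HE[:3,:3].T@(t-HE[:3,3]); return (K@c/c[2])[:2].round(1)
def ray(uv,z,p,r):
    d=r.apply(HE[:3,:3]@np.linalg.inv(K)@[*uv,1]); c=p+r.apply(HE[:3,3]); return (c+d*(z-c[2])/d[2]).round(1)
E
python3 - <<'E'
from st import *
print(o['contact_force'],o['finger_gap'])
np.save('w4p.npy',np.r_[p,r.as_quat()])
save('wrist','w4')
print(pw((492,337,51),p,r),pw((492,337,0),p,r))
print(delta((492,337,33),Rt(45,5),147))
E
```

```text
[-0.75  1.07 -0.58  2.42  2.08  1.34 -1.52] 7.77 [323.2 321.5 197.9]
[[ 0.71  0.7  -0.09]
 [ 0.07  0.06  1.  ]
 [ 0.7  -0.71 -0.  ]]
[ 0.87189562 -0.13695138 -0.38488583] 87.84174244430196
[321.3 243. ] [321.4 184.4]
(array([ 1.5, 90.8,  0.8,  0.1,  0.1, -0.2]), array([388.5, 327.9, 136.9]))
```

View pics/w4.png

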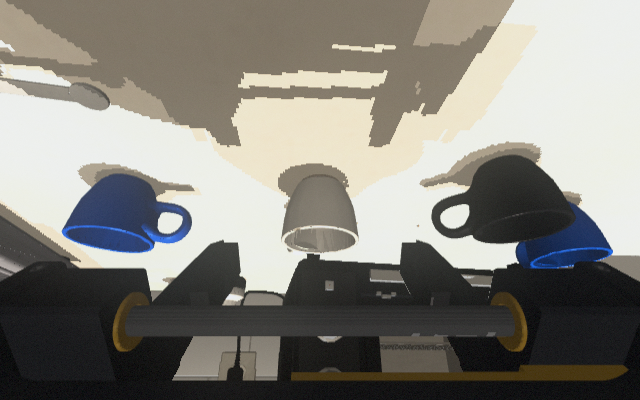

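```bash
python3 - <<'E'
from fit import *
a=np.load('w4p.npy');p=a[:3];r=R.from_quat(a[3:])
print('blk handle',ray((433,216),33,p,r),'blk rim edge',ray((465,215),51,p,r),ray((520,235),51,p,r))
print('white rim L/R',ray((283,237),51,p,r),ray((358,237),51,p,r),'near edge of foot',ray((322,171),0,p,r),'rim far',ray((320,252),51,p,r))
print('pred foot near',pw((471,335.5,0),p,r),'rim near/far',pw((462.5,335,51),p,r),pw((521.5,339,51),p,r))
for h in (5,):
  Rm=Rt(45,h)
  g=np.array([490,337,33.])
  for s in(-94,94):
    for x in(-37,37): print(s,x,(g+Rm.apply([x,-45,s])).round())
E
python3 -c "
import cv2;cv2.imwrite('pics/w4c.png',cv2.resize(cv2.imread('pics/w4.png')[150:270,250:400],None,fx=5,fy=5,interpolation=2))"
```

```text
blk handle [475. 419.  33.] blk rim edge [434.7 417.9  51. ] [462.3 472.6  51. ]
white rim L/R [482.1 308.7  51. ] [477.  361.7  51. ] near edge of foot [472.1 335.6   0. ] rim far [513.3 337.9  51. ]
pred foot near [322.  170.2] rim near/far [322.5 227.8] [320.5 255.1]
-94 -37 [440. 238.  39.]
-94 37 [493. 243.  91.]
94 -37 [424. 426.  39.]
94 37 [476. 430.  91.]
```

View pics/w4c.png

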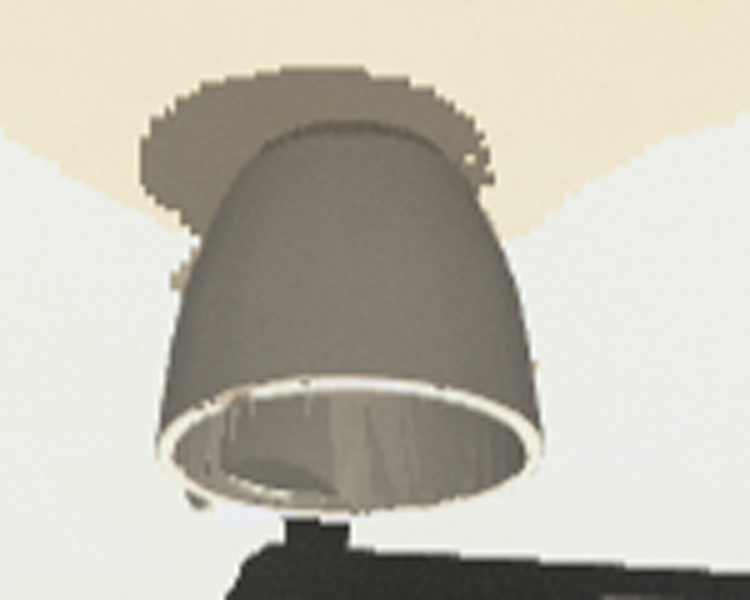

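The white mug's rim centre is at (320,240), within about 1 px of the prediction. The nearest black handle, at (433,216), lies 20 mm outside the left finger, so I approach.

Emit:
jog_arm(motion=[0,20,0,0,0,0,80,1,40,0,0,0,0,80,1.5,60,0,0,0,0,80,1.5,76,0,0,0,0,80,1.5,86,0,0,0,0,80,1.5,91,0,0,0,0,80,1.5,91,0,0,0,0,80])

```text
time: 8.4
position: [389.4, 328.1, 138.6]
ee_rot: [0.665, -0.64, -0.299, -0.242]
contact_force: [-0.1, 0.5, 1.1]
finger_gap: 79.9
```

```bash
python3 - <<'E'
from st import *
print(o['contact_force'],o['finger_gap'], 'grasp',p+147*r.as_matrix()[:,1])
save('wrist','w5')
E
```

```text
[-0.65  1.18 -0.51  2.26  2.24  1.29 -1.42] 8.4 [389.4 328.1 138.6]
[[ 0.7   0.7  -0.09]
 [ 0.06  0.06  1.  ]
 [ 0.71 -0.71  0.  ]]
[-0.14364916  0.45043003  1.07160611] 79.91552592065254 grasp [493.04957471 337.2486052   34.67756925]
```

View pics/w5.png

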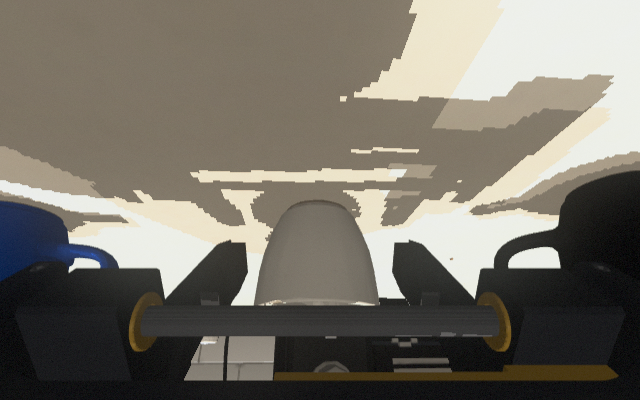

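The mug, from (258) to (377), is centred between the fingers at 247 and 393. I close on it with 15 N.

Emit:
jog_arm(motion=[0,0,0,0,0,0,60,0,0,0,0,0,0,52,0,0,0,0,0,0,40,0,0,0,0,0,0,40,0,0,0,0,0,0,40,0,0,0,0,0,0,40,0,0,0,0,0,0,40,0,0,0,0,0,0,40], grip_force=15)

```text
time: 9.12
position: [388.3, 328.4, 137.0]
ee_rot: [0.665, -0.641, -0.299, -0.241]
contact_force: [-0.9, -0.5, 4.0]
finger_gap: 55.0
```

```bash
python3 - <<'E'
from st import *
save('wrist','w6'); print('grasp',p+147*r.as_matrix()[:,1],r.as_quat())
np.save('w6p.npy',np.r_[p,r.as_quat()])
E
```

```text
[-0.65  1.18 -0.51  2.26  2.24  1.29 -1.42] 9.12 [388.3 328.4 137. ]
[[ 0.71  0.7  -0.09]
 [ 0.06  0.06  1.  ]
 [ 0.71 -0.71  0.  ]]
grasp [491.71897973 337.62759377  32.94201969] [-0.64068966 -0.29859639 -0.24112643  0.66499248]
```

View pics/w6.png

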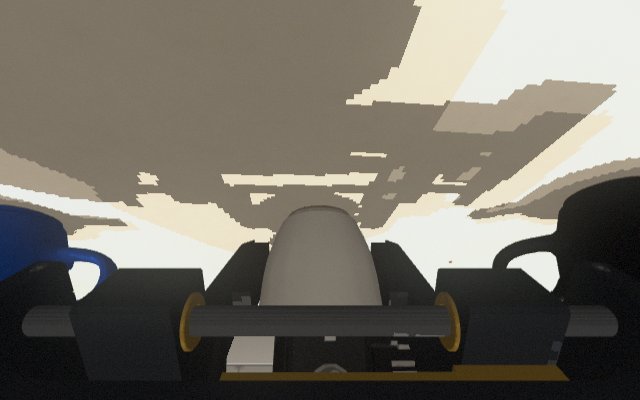

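```bash
python3 - <<'E'
from st import *
a=np.load('w1p.npy');print('plate from w1',ray((398,87),57,a[:3],R.from_quat(a[3:])))
a=np.load('w4p.npy');q=R.from_quat(a[3:]);print('rim near',ray((320.5,226.6),51,a[:3],q),'foot-view')
print('up in tool',r.inv().apply([0,0,1]).round(3))
# rotate current attitude about world z
rot=R.from_euler('z',H-5,degrees=True)*r
g=p+147*r.as_matrix()[:,1]
up=(p+[0,0,110],r)
pre=mw(M,(-175,0,57+g[2]+45)); 
dd,t=delta(pre,rot,147,up); print('pre',dd,t)
E
```

```text
[-0.65  1.18 -0.51  2.26  2.24  1.29 -1.42] 9.17 [388.3 328.4 137. ]
[[ 0.71  0.7  -0.09]
 [ 0.06  0.06  1.  ]
 [ 0.71 -0.71  0.  ]]
plate from w1 [587.4 -83.8  57. ]
rim near [460.7 333.5  51. ] foot-view
up in tool [ 0.706 -0.708  0.001]
pre [ -78.9  -67.8 -348.2  -12.3   12.3   -0. ] [315.7 -27.5 239. ]
```

Emit:
jog_arm(motion=[3,-3,0,0,0,0,40,8,-8,0,0,0,0,40,16,-16,0,0,0,0,40,26,-26,0,0,0,0,40,36,-36,0,0,0,0,40,46,-46,0,0,0,0,40,56,-56,0,0,0,0,40,66,-66,0,0,0,0,40,74,-74,0,0,0,0,40,78,-78,0,0,0,0,40,78,-78,0,0,0,0,40])

```text
time: 10.08
position: [388.5, 328.6, 248.5]
ee_rot: [0.665, -0.64, -0.299, -0.241]
contact_force: [-0.4, -0.2, -0.9]
finger_gap: 54.8
```

```bash
python3 - <<'E'
from st import *
print(o['contact_force'],o['finger_gap'])
a=np.load('w6p.npy');r6=R.from_quat(a[3:])
rot=R.from_euler('z',H-5,degrees=True)*r6
dd,t=delta(mw(M,(-125,0,57+33+45)),rot,147); print('pre',dd,t)
save('wrist','w7')
E
```

```text
[-0.64  0.92 -0.54  2.29  2.08  1.13 -1.28] 10.08 [388.5 328.6 248.5]
[[ 0.71  0.7  -0.09]
 [ 0.06  0.06  1.  ]
 [ 0.71 -0.71  0.  ]]
[-0.4415996  -0.24493961 -0.9175599 ] 54.760863932108236
pre [ -45.9  -33.7 -363.3  -12.3   12.2    0. ] [364.6 -38.2 239.1]
```

View pics/w7.png

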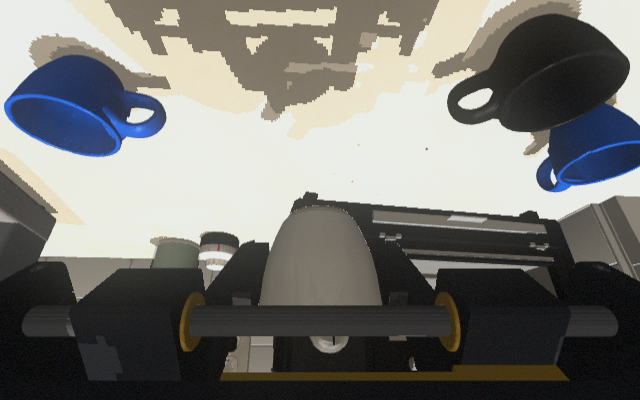

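Emit:
jog_arm(motion=[-1,-1,-8,-0.3,0.3,0,40,-3,-2,-24,-0.8,0.8,0,40,-6,-4,-46,-1.6,1.6,0,40,-9,-6,-70,-2.4,2.4,0,40,-12,-9,-94,-3.2,3.2,0,40,-15,-11,-118,-4,4,0,40,-18,-13,-142,-4.8,4.8,0,40,-21,-15,-166,-5.6,5.6,0,40,-24,-18,-190,-6.4,6.4,0,40,-27,-20,-214,-7.2,7.2,0,40,-30,-22,-238,-8,8,0,40,-33,-24,-262,-8.9,8.9,0,40])

```text
time: 11.13
position: [403.9, 120.2, 234.8]
ee_rot: [-0.631, 0.679, 0.216, 0.307]
contact_force: [-0.7, 2.7, -2.1]
finger_gap: 54.6
```

```bash
python3 - <<'E'
from st import *
print(o['contact_force'],o['finger_gap'])
a=np.load('w6p.npy');r6=R.from_quat(a[3:])
rot=R.from_euler('z',H-5,degrees=True)*r6
dd,t=delta(mw(M,(-125,0,57+33+45)),rot,147); print('pre',dd,t)
E
```

```text
[ 0.1   1.39 -1.47  2.56  1.96  2.02 -0.96] 11.13 [403.9 120.2 234.8]
[[ 0.72  0.68  0.14]
 [-0.09 -0.11  0.99]
 [ 0.69 -0.72 -0.01]]
[-0.67675441  2.74851116 -2.11154983] 54.616603408984275
pre [ -10.4  -12.5 -162.5   -2.2    3.5   -1.3] [364.6 -38.2 239.1]
```

```bash
python3 - <<'E'
from st import *
a=np.load('w6p.npy');r6=R.from_quat(a[3:])
g=p+147*r.as_matrix()[:,1];print('g',g)
A=np.array([545,80,140.]); rot=R.from_euler('z',-8-5,degrees=True)*r6
dd,t=delta(A,rot,147); print('A',dd,t)
print('B',mw(M,(-40,0,135)),delta(mw(M,(-40,0,135)),R.from_euler('z',H-5,degrees=True)*r6,147,(t,rot)))
E
```

```text
[ 0.1   1.39 -1.47  2.56  1.96  2.02 -0.96] 11.13 [403.9 120.2 234.8]
[[ 0.72  0.68  0.14]
 [-0.09 -0.11  0.99]
 [ 0.69 -0.72 -0.01]]
g [503.98025968 104.07343678 128.36039672]
A [ 36.3  22.2 -20.3   0.9   0.4  -1.3] [442.2  94.3 244.1]
B [549.00778385 -78.49484236 135.        ] (array([  15.1,   21.9, -148.6,   -3.1,    3.1,   -0. ]), array([447.6, -56.4, 239.1]))
```

Emit:
jog_arm(motion=[9,6,-5,0.2,0.1,-0.3,40,18,11,-10,0.5,0.2,-0.6,40,27,17,-15,0.7,0.3,-1,40,36,22,-20,0.9,0.4,-1.3,40,36,22,-20,0.9,0.4,-1.3,40,36,22,-20,0.9,0.4,-1.3,40])

```text
time: 11.63
position: [442.3, 96.7, 249.1]
ee_rot: [-0.635, 0.666, 0.227, 0.318]
contact_force: [-0.1, 0.3, -1.2]
finger_gap: 54.7
```

```bash
python3 - <<'E'
from st import *
print(o['contact_force'],o['finger_gap'],np.round(o['qd'],2))
a=np.load('w6p.npy');r6=R.from_quat(a[3:])
g=p+147*r.as_matrix()[:,1];print('g',g)
print('B',mw(M,(-40,0,135)),delta(mw(M,(-40,0,135)),R.from_euler('z',H-5,degrees=True)*r6,147))
E
```

```text
[ 0.24  1.35 -1.47  2.49  2.08  1.9  -0.77] 11.63 [442.3  96.7 249.1]
[[ 0.69  0.71  0.13]
 [-0.1  -0.09  0.99]
 [ 0.71 -0.7   0.01]]
[-0.06226771  0.26491215 -1.17035752] 54.68059968644907 [-0.03 -0.   -0.01  0.01 -0.   -0.   -0.  ]
g [546.16830887  83.4929637  145.88696462]
B [549.00778385 -78.49484236 135.        ] (array([  11.9,   24.5, -151.1,   -3.6,    2.9,    0.5]), array([447.6, -56.4, 239.1]))
```

Emit:
jog_arm(motion=[1,3,-14,-0.4,0.3,0,40,3,5,-30,-0.8,0.6,0.1,40,4,8,-46,-1.2,0.9,0.2,40,5,10,-62,-1.6,1.2,0.2,40,6,12,-75,-1.8,1.5,0.3,40,6,12,-75,-1.8,1.5,0.3,40])

```text
time: 12.13
position: [444.3, 19.9, 244.2]
ee_rot: [-0.628, 0.673, 0.213, 0.327]
contact_force: [0.1, -0.0, -1.0]
finger_gap: 55.0
```

```bash
python3 - <<'E'
from st import *
print(o['contact_force'],o['finger_gap'],np.round(o['qd'],2))
a=np.load('w6p.npy');r6=R.from_quat(a[3:])
g=p+147*r.as_matrix()[:,1];print('g',g)
print('B',mw(M,(-40,0,135)),delta(mw(M,(-40,0,135)),R.from_euler('z',H-5,degrees=True)*r6,147))
E
```

```text
[ 0.43  1.36 -1.45  2.53  2.15  1.83 -0.68] 12.13 [444.3  19.9 244.2]
[[ 0.7   0.7   0.17]
 [-0.12 -0.12  0.98]
 [ 0.71 -0.71  0.  ]]
[ 0.14524177 -0.02885581 -1.01852942] 55.019228276328825 [-0.05 -0.   -0.02 -0.02 -0.   -0.   -0.02]
g [546.84482014   2.09802987 140.34339531]
B [549.00778385 -78.49484236 135.        ] (array([  8.2,  15.1, -74.6,  -1.7,   1.5,   0.1]), array([447.6, -56.4, 239.1]))
```

Emit:
jog_arm(motion=[2,3,-14,-0.4,0.3,0,40,3,6,-30,-0.8,0.6,0,40,5,9,-46,-1.1,0.9,0.1,40,7,12,-62,-1.5,1.2,0.1,40,8,15,-74.5,-1.7,1.5,0.1,40,8,15,-74.5,-1.7,1.5,0.1,40,8,15,-74.5,-1.7,1.5,0.1,40])

```text
time: 12.72
position: [448.4, -53.8, 239.5]
ee_rot: [-0.622, 0.677, 0.199, 0.339]
contact_force: [0.2, 0.3, -1.3]
finger_gap: 54.4
```

```bash
python3 - <<'E'
from st import *
print(o['contact_force'],o['finger_gap'])
np.save('w8p.npy',np.r_[p,r.as_quat()])
a=np.load('w6p.npy');r6=R.from_quat(a[3:])
g=p+147*r.as_matrix()[:,1];print('g',g)
print('C',delta(mw(M,(0,0,57+33+12)),R.from_euler('z',H-5,degrees=True)*r6,147))
save('wrist','w8');s=save('side','s8')
cv2.imwrite('pics/s8c.png',cv2.resize(s[90:220,255:385,::-1],None,fx=4.6,fy=4.6,interpolation=2))
for q in [(0,0,57),(-34,0,57),(0,34,57),(0,-34,57),(-85,115,47),(-85,-115,47)]: print(q,pw(mw(M,q),p,r))
E
```

```text
[ 0.64  1.36 -1.42  2.52  2.24  1.72 -0.55] 12.72 [448.4 -53.8 239.5]
[[ 0.69  0.69  0.21]
 [-0.15 -0.15  0.98]
 [ 0.71 -0.71  0.  ]]
[ 0.15186152  0.30297739 -1.254778  ] 54.36260043140278
g [550.16048423 -75.42702079 135.62511599]
C (array([ 4.4, 51.7, -3. , -0.2, -0. ,  0.1]), array([486.7, -65. , 206.1]))
(0, 0, 57) [314.8 182.1]
(-34, 0, 57) [314.1 153.9]
(0, 34, 57) [361.8 182. ]
(0, -34, 57) [267.7 182.2]
(-85, 115, 47) [548.8  74. ]
(-85, -115, 47) [75.3 74.3]
```

View pics/w8.png

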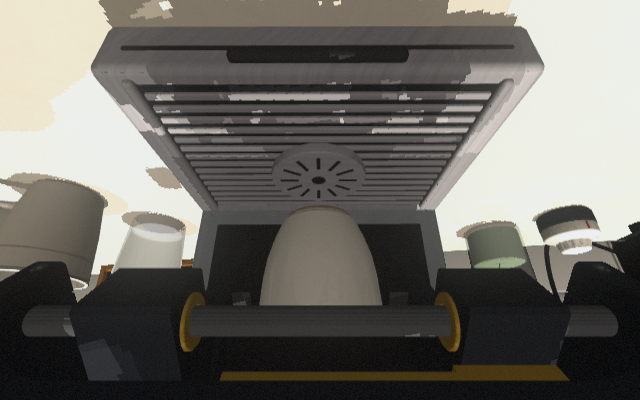

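View pics/s8c.png

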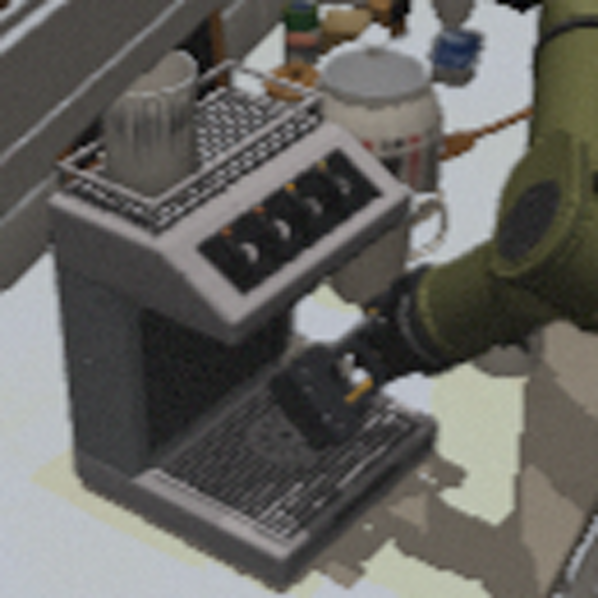

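The plate is at (319,181), spanning 272 to 365, which is about 3 mm left of the fitted position. I move in with that correction, stopping 12 mm above the plate.

Emit:
jog_arm(motion=[0.5,6,0,0,0,0,40,1,14,0,0,0,0,40,2,22,0,0,0,0,40,3,31,-0.5,0,0,0,40,4,40,-0.5,0,0,0,40,4.4,48,-0.5,0,0,0,40,4.4,51.7,-0.5,-0.2,0,0,40,4.4,51.7,-0.5,-0.2,0,0,40,4.4,51.7,-0.5,-0.2,0,0,40])

```text
time: 13.57
position: [487.2, -63.4, 206.2]
ee_rot: [-0.62, 0.678, 0.199, 0.34]
contact_force: [0.5, 1.5, -1.2]
finger_gap: 54.9
```

```bash
python3 - <<'E'
from st import *
print(o['contact_force'],o['finger_gap'])
g=p+147*r.as_matrix()[:,1];print('g',g,'C',mw(M,(0,0,102)))
print('up',r.inv().apply([0,0,1]).round(3))
for q in [(0,0,57),(-34,0,57),(0,34,57),(0,-34,57)]: print(q,pw(mw(M,q),p,r))
save('wrist','w9')
cv2.imwrite('pics/w9c.png',cv2.resize(cv2.imread('pics/w9.png')[120:280,220:420],None,fx=4,fy=3.7,interpolation=2))
E
```

```text
[ 0.68  1.42 -1.36  2.39  2.35  1.63 -0.43] 13.57 [487.2 -63.4 206.2]
[[ 0.69  0.69  0.21]
 [-0.15 -0.15  0.98]
 [ 0.71 -0.71  0.  ]]
[ 0.53684858  1.53418837 -1.21191962] 54.86730657691172
g [588.87185667 -85.56437752 102.34743474] C [588.08 -87.06 102.  ]
up [ 0.708 -0.707  0.001]
(0, 0, 57) [316.9 196.4]
(-34, 0, 57) [316.3 160.9]
(0, 34, 57) [378.4 196.4]
(0, -34, 57) [255.4 196.5]
```

View pics/w9c.png

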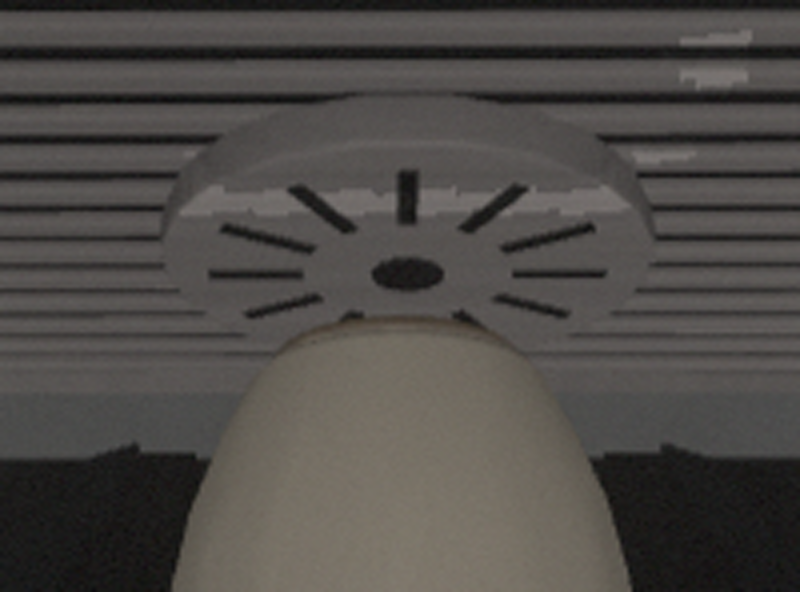

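```bash
python3 - <<'E'
from st import *
p2=p-[0,0,12]
for q in [(0,0,57),(-21,0,57),(-34,0,57)]: print(q,pw(mw(M,q),p2,r))
c=ray((321.8,193.8),57,p,r);print('plate seen',c)
a=np.load('w6p.npy');print('foot near in grasp picture',pw((471,335.5,0),a[:3],R.from_quat(a[3:])))
E
```

```text
[ 0.68  1.42 -1.36  2.4   2.35  1.63 -0.43] 13.62 [487.1 -63.3 206.4]
[[ 0.69  0.69  0.21]
 [-0.15 -0.15  0.98]
 [ 0.71 -0.71  0.  ]]
(0, 0, 57) [316.6 215.9]
(-21, 0, 57) [316.3 197.5]
(-34, 0, 57) [316.  183.4]
plate seen [586.1 -83.7  57. ]
foot near in grasp picture [319.3 199.2]
```

Emit:
jog_arm(motion=[-2.8,0,0.7,0,0,0,40,-4.2,1.4,0.7,0,0,0,40,-5.6,2.8,0.7,0,0,0,40,-7,4.2,0.7,0,0,0,40,-7.7,4.9,0.7,0,0,0,40,-7.7,4.9,0.7,0,0,0,40])

```text
time: 14.12
position: [485.5, -62.2, 197.1]
ee_rot: [-0.62, 0.678, 0.199, 0.34]
contact_force: [0.3, -0.3, -1.4]
finger_gap: 55.0
```

Emit:
jog_arm(motion=[-0.7,0.7,0,0,0,0,40,-0.7,0.7,0,0,0,0,40])

```text
time: 14.28
position: [485.5, -62.3, 196.4]
ee_rot: [-0.62, 0.678, 0.199, 0.34]
contact_force: [-0.1, 0.0, -0.8]
finger_gap: 54.6
```

Emit:
jog_arm(motion=[-0.7,0.7,0,0,0,0,40,-0.7,0.7,0,0,0,0,40])

```text
time: 14.45
position: [485.5, -62.3, 195.4]
ee_rot: [-0.62, 0.678, 0.199, 0.34]
contact_force: [-0.2, -0.4, -0.5]
finger_gap: 54.8
```

Emit:
jog_arm(motion=[-0.7,0.7,0,0,0,0,40,-0.7,0.7,0,0,0,0,40])

```text
time: 14.62
position: [485.5, -62.3, 194.4]
ee_rot: [-0.62, 0.678, 0.199, 0.34]
contact_force: [0.6, -0.1, -0.8]
finger_gap: 54.8
```

Emit:
jog_arm(motion=[-0.7,0.7,0,0,0,0,40,-0.7,0.7,0,0,0,0,40])

```text
time: 14.78
position: [485.6, -62.2, 193.7]
ee_rot: [-0.62, 0.678, 0.199, 0.34]
contact_force: [-0.7, 0.2, 1.8]
finger_gap: 54.5
```

Emit:
jog_arm(motion=[-0.3,0.3,0,0,0,0,40,-0.3,0.3,0,0,0,0,40])

```text
time: 14.95
position: [485.7, -62.3, 193.6]
ee_rot: [-0.62, 0.678, 0.2, 0.34]
contact_force: [-0.6, -1.1, 3.7]
finger_gap: 55.1
```

```bash
python3 - <<'E'
from st import *
save('wrist','w10')
cv2.imwrite('pics/w10c.png',cv2.resize(cv2.imread('pics/w10.png')[120:280,220:420],None,fx=4,fy=3.7,interpolation=2))
E
```

```text
[ 0.67  1.45 -1.34  2.4   2.38  1.65 -0.43] 14.95 [485.7 -62.3 193.6]
[[ 0.69  0.69  0.21]
 [-0.15 -0.15  0.98]
 [ 0.71 -0.71  0.  ]]
```

View pics/w10c.png

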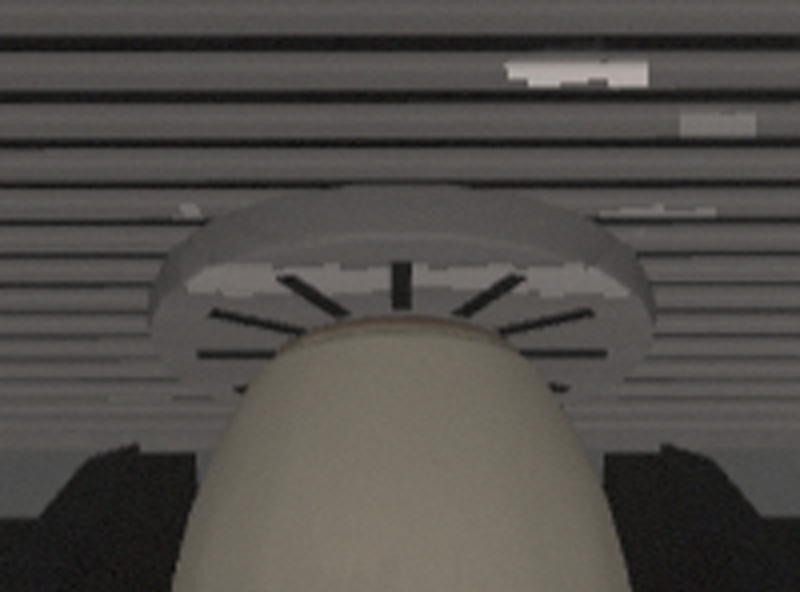

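The mug is centred sideways (402 against 400) but sits about 4 mm too far back. I lift slightly, shift it 4 mm to the front and set it down again.

Emit:
jog_arm(motion=[1.4,-1.4,0,0,0,0,40,2.8,-2.8,0,0,0,0,40,1.4,-4.2,0,0,0,0,40,0,-5.6,0,0,0,0,40,-0.9,-4.7,0,0,0,0,40,-1.7,-3.9,0,0,0,0,40,-2.2,-3.4,0,0,0,0,40,-2.5,-3.1,0,0,0,0,40,-2.7,-2.9,0,0,0,0,40,-2.7,-2.9,0,0,0,0,40])

```text
time: 15.83
position: [481.8, -61.4, 193.7]
ee_rot: [-0.62, 0.678, 0.2, 0.34]
contact_force: [-1.7, -0.9, 4.1]
finger_gap: 55.0
```

```bash
python3 - <<'E'
from st import *
save('wrist','w11')
cv2.imwrite('pics/w11c.png',cv2.resize(cv2.imread('pics/w11.png')[120:280,220:420],None,fx=4,fy=3.7,interpolation=2))
E
```

```text
[ 0.67  1.45 -1.34  2.41  2.38  1.66 -0.44] 15.83 [481.8 -61.4 193.7]
[[ 0.69  0.69  0.21]
 [-0.15 -0.15  0.98]
 [ 0.71 -0.71  0.  ]]
```

View pics/w11c.png

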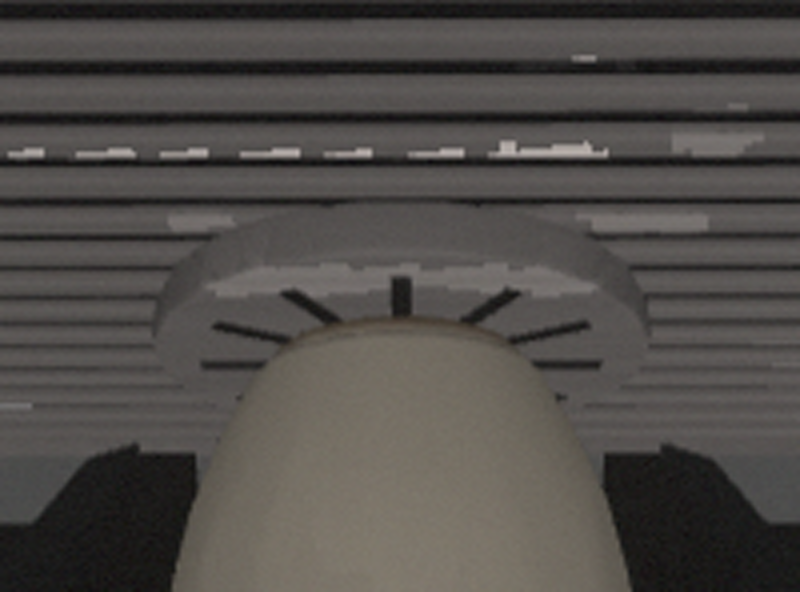

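The foot is now well inside the plate: near plate edge at 250, foot at 318, plate centre at 366. Contact force is about 4 N, so I release.

Emit:
jog_arm(motion=[0,0,0,0,0,0,56,0,0,0,0,0,0,58,0,0,0,0,0,0,62,0,0,0,0,0,0,68,0,0,0,0,0,0,75,0,0,0,0,0,0,80,0,0,0,0,0,0,80,0,0,0,0,0,0,80,0,0,0,0,0,0,80,0,0,0,0,0,0,80])

```text
time: 16.72
position: [481.6, -61.4, 193.2]
ee_rot: [-0.62, 0.678, 0.199, 0.34]
contact_force: [1.3, -0.7, -0.2]
finger_gap: 80.3
```

```bash
python3 - <<'E'
from st import *
save('wrist','w12')
E
```

```text
[ 0.67  1.45 -1.34  2.41  2.38  1.66 -0.44] 16.72 [481.6 -61.4 193.2]
[[ 0.69  0.69  0.21]
 [-0.15 -0.15  0.98]
 [ 0.71 -0.71  0.  ]]
```

View pics/w12.png

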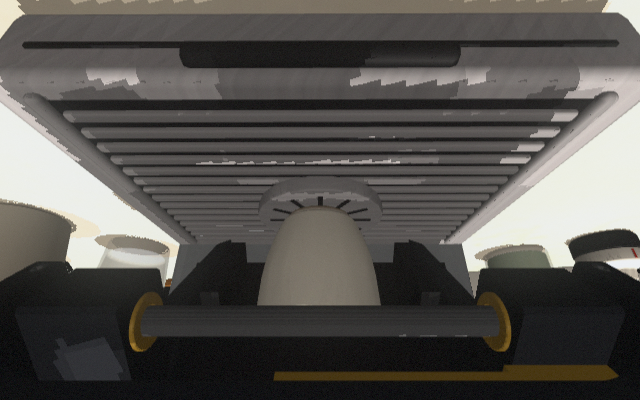

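The mug stands free between the open fingers, 12 to 17 px from each. I retreat along the tool axis.

Emit:
jog_arm(motion=[0,-5,0,0,0,0,80,0,-14,0,0,0,0,80,0,-26,0,0,0,0,80,0,-38,0,0,0,0,80,0,-50,0,0,0,0,80,0,-62,0,0,0,0,80,0,-70,0,0,0,0,80,0,-70,0,0,0,0,80,0,-70,0,0,0,0,80])

```text
time: 17.52
position: [434.6, -51.1, 242.6]
ee_rot: [-0.62, 0.679, 0.199, 0.339]
contact_force: [-0.1, 0.2, -0.1]
finger_gap: 79.7
```

```bash
python3 - <<'E'
from st import *
print(o['contact_force'])
save('wrist','w13')
s=save('side','s13');cv2.imwrite('pics/s13c.png',cv2.resize(s[90:220,255:385,::-1],None,fx=4.6,fy=4.6,interpolation=2))
for q in [(0,0,57),(0,34,57),(0,-34,57),(-34,0,57)]: print(q,pw(mw(M,q),p,r))
E
```

```text
[ 0.62  1.38 -1.47  2.56  2.2   1.79 -0.57] 17.52 [434.6 -51.1 242.6]
[[ 0.69  0.69  0.21]
 [-0.15 -0.15  0.98]
 [ 0.71 -0.71 -0.  ]]
[-0.13170574  0.24301589 -0.12698167]
(0, 0, 57) [316.8 188.4]
(0, 34, 57) [361.  188.4]
(0, -34, 57) [272.7 188.4]
(-34, 0, 57) [316.4 163. ]
```

View pics/w13.png

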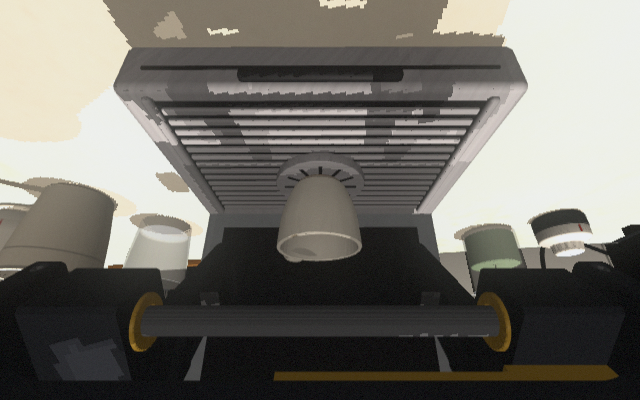

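View pics/s13c.png

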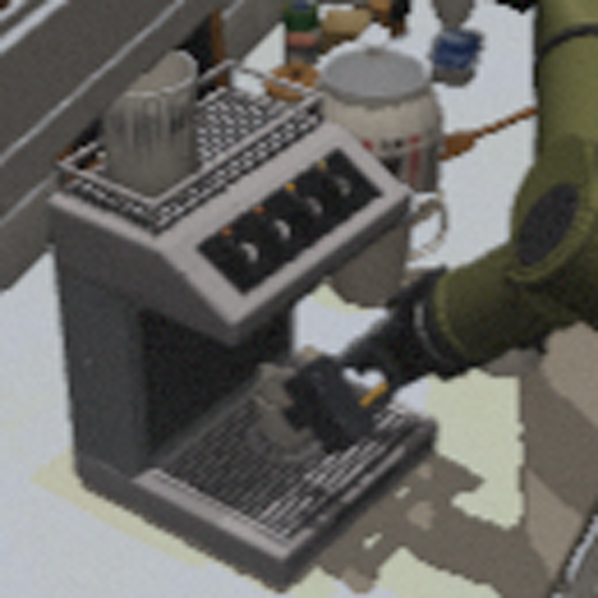

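```bash
python3 -c "
import cv2;cv2.imwrite('pics/w13c.png',cv2.resize(cv2.imread('pics/w13.png')[145:275,255:385],None,fx=4.6,fy=4.6,interpolation=2))"
```

```text
(no output)
```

View pics/w13c.png

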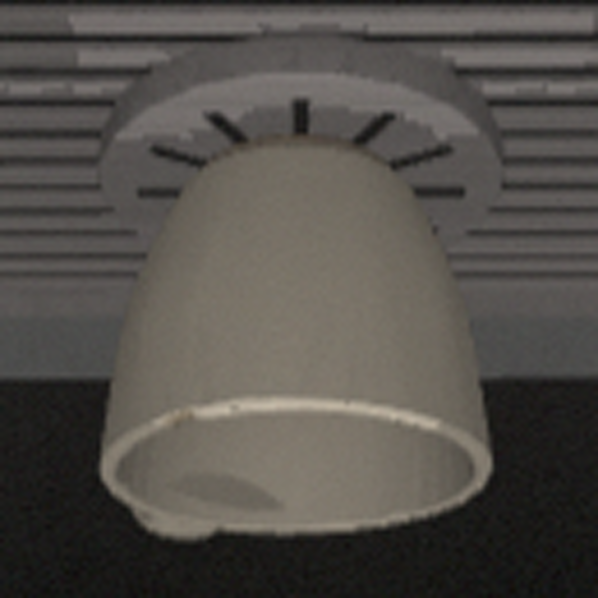

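```bash
python3 - <<'E'
from st import *
ml=lambda w:mw([0,0,-M[2]],np.array(w)-[M[0],M[1],0]).round(1)
print('plate',ml(ray((320.4,186.3),57,p,r)),'near edge',ml(ray((320.4,161.3),57,p,r)))
print('rim near',ml(ray((319.3,231.5),108,p,r)),'far',ml(ray((319.3,260.6),108,p,r)))
print('foot near',ml(ray((319.5,145+137/4.6),57,p,r)))
t=save('top','t13');cv2.imwrite('pics/t13c.png',cv2.resize(t[145:255,190:460,::-1],None,fx=2.9,fy=2.9,interpolation=2))
E
```

```text
[ 0.62  1.38 -1.47  2.56  2.2   1.79 -0.57] 17.62 [434.7 -50.9 242.7]
[[ 0.69  0.69  0.21]
 [-0.15 -0.15  0.98]
 [ 0.71 -0.71  0.  ]]
plate [-3.   3.3 57. ] near edge [-35.8   3.2  57. ]
rim near [-38.8   2.4 108. ] far [ 20.4   2.4 108. ]
foot near [-19.2   2.6  57. ]
```

View pics/t13c.png

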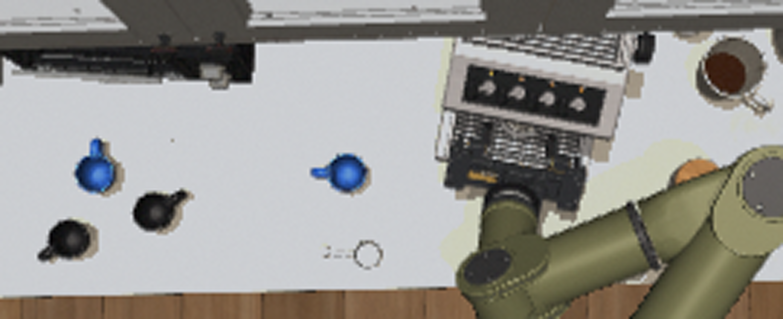

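```bash
python3 -c "
import cv2;s=cv2.imread('pics/s13.png');cv2.imwrite('pics/s13d.png',cv2.resize(s[80:240,260:460],None,fx=3.8,fy=3.7,interpolation=2))
t=cv2.imread('pics/t13.png');cv2.imwrite('pics/t13d.png',cv2.resize(t[145:220,330:460],None,fx=6,fy=6,interpolation=2))"
```

```text
(no output)
```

View pics/s13d.png

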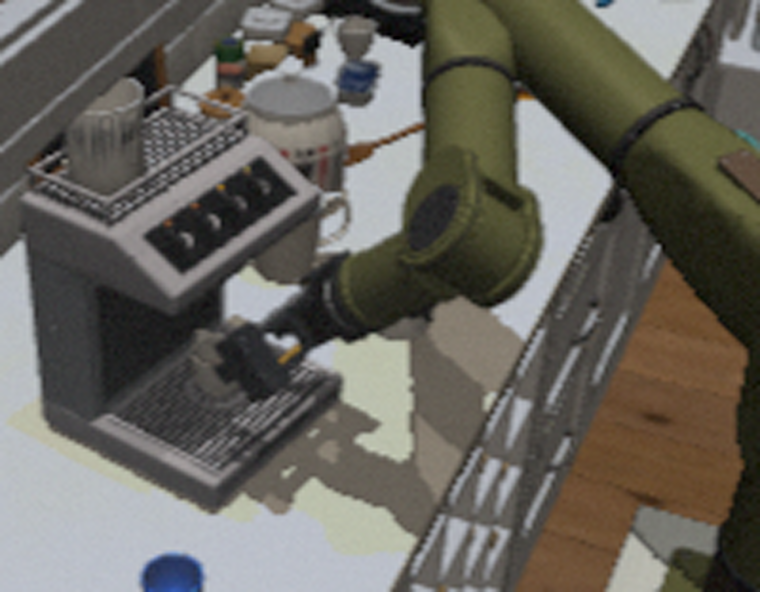

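View pics/t13d.png

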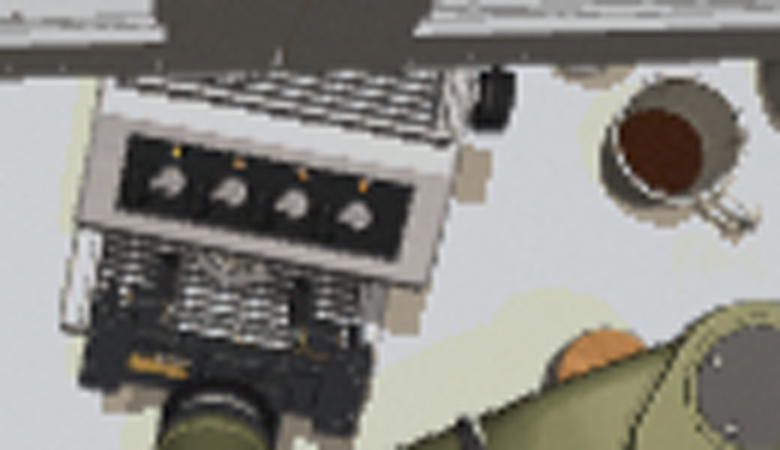

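Emit:
jog_arm(motion=[1,3,0,0,0,0,80,2,6,0,0,0,0,80,2,6,0,0,0,0,80,2,6,0,0,0,0,80])

```text
time: 18.0
position: [440.6, -52.3, 239.8]
ee_rot: [-0.62, 0.679, 0.198, 0.34]
contact_force: [-0.5, -0.2, 0.5]
finger_gap: 80.1
```

```bash
python3 - <<'E'
from st import *
print(o['contact_force'],o['qd'].round(3) if hasattr(o['qd'],'round') else o['qd'])
print(sign_off())
E
```

```text
[ 0.63  1.38 -1.47  2.54  2.22  1.78 -0.55] 18.0 [440.6 -52.3 239.8]
[[ 0.69  0.69  0.21]
 [-0.15 -0.15  0.98]
 [ 0.71 -0.71  0.  ]]
[-0.45291623 -0.16088181  0.49745738] [-0.004 -0.003 -0.004  0.006 -0.003  0.004 -0.   ]
the job is handed in; nothing more can be done
None
```

All four levers are switched off, and the white espresso mug is standing on the cup plate, let go. I handed the job in at 18.0 s.

- **Levers:** I touched the panel lightly to fix its height. Then I ran the closed fingertips from right to left, about 27 mm above it. The wrist picture showed all four paddles lying over to the left.
- **Mug:** I gripped it with 15 N, set it down at about 4 N of contact and backed away. The last pictures show it upright and released, with the wrist force back to about 0.
- **Mug position:** The checks disagree on how well it is centred front to back. Judged by the rim it is about 6 mm too far forward, and judged by the foot about 4 mm too far back. Both are inside the 13 mm of room on the plate. Sideways it is within about 1 mm.
- **Other objects:** The tall mug, the scoop and the look-alikes stand where they were in the last top view. The arm partly hid the sugar jar, but its visible edge had not moved.
- **Disagreements and limits:** The wrist camera put the machine about 3 mm further left than my fit from the fixed cameras, and I used the wrist value for the placing. Two joints (3 and 4) reached their range stops while carrying the mug and backing away. Joint 3 was still at its stop (-1.47) when I handed in, and neither read beyond its range.

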